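Restock the tilt-out bin with the full clip carton

TASK

One of the three closed clip cartons standing on the bench is still full, the other two are nearly used up: find the full one by lifting. Tip the empty middle bin of the small tilt-out rack right forward, set the full carton upright down in it without dropping it, and push the bin back until it clicks fully shut. Leave the two light cartons standing where they were, the outer bins shut and the other things on the bench alone.

Things in the scene. Friction and masses are not known exactly. Their poses are not given: they have to be found in the camera images.
- rack: fixed grey metal tilt-out rack, 255 mm wide x 159 high, three grey bins side by side at y = -84, 0, 84 mm (the outer two hold a carton, the middle one is empty). Origin on the bench under the middle of the hinge line; x to its back, y to the left seen from its front, z up. Roof from x = 0 back, underside at z = 151 (front edge) to 156 mm; walls from x = -18 to 92 mm at y = +-42, +-126 mm
- bin_mid (a joint): tilt of the middle bin, rad: 0 shut, 0.62 tipped right forward against its stop. It turns about a pin along the rack's y at its bottom. A spring ball catch at the back holds it shut: about 5 N at the handle pulls it free or pushes it in (the catch lets go and snaps in near 0.09 rad; the rest of the way takes about 1 N, and there friction holds the bin at whatever tilt it is left)
- bin_mid_hinge (a point): hinge axis of the middle bin, 30 mm above the bench, axes as the rack's
- bin_mid_handle (a point): middle of the middle bin's pull handle, which moves with the bin: a level round steel bar, 9 mm thick, along y, 41 mm free length between its two posts, 38 mm in front of the bin's front face (33 mm clear gap). With the bin shut it lies 60 mm in front of the hinge axis and 88 mm above it. Axes turn with the bin (z along its front upward, x to its back)
- bin_mid_floor (a point): middle of the middle bin's inside floor, on its upper face; axes turn with the bin, z is the way a carton stands in it. With the bin shut it lies 20 mm behind and 8 mm below the hinge axis. The bin is 76 (x) x 74 (y) mm inside; its side walls rise 53 mm, the back wall 58 mm, the front wall 101 mm (its top edge is level with the handle) above the floor; a carton stands 50 mm proud of the side walls
- bin_left (a joint): tilt of the outer bin on the rack's +y side, rad, 0 shut; same make, to stay shut
- bin_right (a joint): tilt of the outer bin on the rack's -y side, rad, 0 shut; same make, to stay shut
- carton_a: carton of steel clips (the full one weighs 0.46 to 0.60 kg, the nearly empty ones 0.10 to 0.17 kg), closed cardboard box 62 (x) x 46 (y) x 108 (z) mm, outwardly identical to the other two; origin under the centre of its base, z up; grasp across the 46 mm side faces near the top
- carton_b: carton of steel clips (the full one weighs 0.46 to 0.60 kg, the nearly empty ones 0.10 to 0.17 kg), closed cardboard box 62 (x) x 46 (y) x 108 (z) mm, outwardly identical to the other two; origin under the centre of its base, z up; grasp across the 46 mm side faces near the top
- carton_c: carton of steel clips (the full one weighs 0.46 to 0.60 kg, the nearly empty ones 0.10 to 0.17 kg), closed cardboard box 62 (x) x 46 (y) x 108 (z) mm, outwardly identical to the other two; origin under the centre of its base, z up; grasp across the 46 mm side faces near the top
- glue: white glue bottle with red nozzle, 42 mm across x 119 mm, origin under its base; bystander
- masking_tape: roll of white masking tape lying flat, 72 mm across x 20 mm, origin under its centre; bystander
- marker: grey felt marker lying on the bench, 131 mm long x 14 mm, origin under its middle; bystander
Not all that is in view belongs to the job. Leave any purple look-alike of the carton_b alone.

How it is judged:
On the way, in this order (a step that is already met when the one before it is completed fails the run):
1. the middle bin is tipped right forward (value of joint bin_mid above 0.55 rad), for 0.2 s.
2. a carton, still held, is down to within 20 mm of the floor of the tipped bin (value of joint bin_mid above 0.4 rad and ((x of carton_a in the frame of bin_mid_floor between -0.025 and 0.025 m and y of carton_a in the frame of bin_mid_floor between -0.025 and 0.025 m and z of carton_a in the frame of bin_mid_floor between -0.01 and 0.02 m and contact force between the fingers and carton_a above 0.5 N) or (x of carton_b in the frame of bin_mid_floor between -0.025 and 0.025 m and y of carton_b in the frame of bin_mid_floor between -0.025 and 0.025 m and z of carton_b in the frame of bin_mid_floor between -0.01 and 0.02 m and contact force between the fingers and carton_b above 0.5 N) or (x of carton_c in the frame of bin_mid_floor between -0.025 and 0.025 m and y of carton_c in the frame of bin_mid_floor between -0.025 and 0.025 m and z of carton_c in the frame of bin_mid_floor between -0.01 and 0.02 m and contact force between the fingers and carton_c above 0.5 N))), for 0.05 s.
At the end, for the whole second after the job is handed in: the full carton (pressing with over 3 N) rests upright (0.2 rad) in the middle bin, base within 20 mm of its floor and 25 mm of its middle; all three bins shut (under 0.03 rad); the other two cartons upright within 50 mm of where they stood (value of joint each of bin_mid, bin_left, bin_right below 0.03 rad and ((x of carton_a in the frame of bin_mid_floor between -0.025 and 0.025 m and y of carton_a in the frame of bin_mid_floor between -0.025 and 0.025 m and z of carton_a in the frame of bin_mid_floor between -0.01 and 0.02 m and angle between carton_a's own z axis and vertical below 0.2 rad and linear speed of carton_a below 0.02 m/s and contact force between carton_a and anything else above 3 N and distance of each of carton_b, carton_c from where it was at the start of the episode below 0.05 m and angle between each of carton_b, carton_c's own z axis and vertical below 0.1 rad) or (x of carton_b in the frame of bin_mid_floor between -0.025 and 0.025 m and y of carton_b in the frame of bin_mid_floor between -0.025 and 0.025 m and z of carton_b in the frame of bin_mid_floor between -0.01 and 0.02 m and angle between carton_b's own z axis and vertical below 0.2 rad and linear speed of carton_b below 0.02 m/s and contact force between carton_b and anything else above 3 N and distance of each of carton_a, carton_c from where it was at the start of the episode below 0.05 m and angle between each of carton_a, carton_c's own z axis and vertical below 0.1 rad) or (x of carton_c in the frame of bin_mid_floor between -0.025 and 0.025 m and y of carton_c in the frame of bin_mid_floor between -0.025 and 0.025 m and z of carton_c in the frame of bin_mid_floor between -0.01 and 0.02 m and angle between carton_c's own z axis and vertical below 0.2 rad and linear speed of carton_c below 0.02 m/s and contact force between carton_c and anything else above 3 N and distance of each of carton_a, carton_b from where it was at the start of the episode below 0.05 m and angle between each of carton_a, carton_b's own z axis and vertical below 0.1 rad))); the robot touches nothing.
It fails at once if an outer bin is tipped open (value of joint any of bin_left, bin_right above 0.09 rad).
It fails at once if the glue bottle, the tape or the marker is moved by more than 30 mm, or the bottle upset (distance of any of glue, masking_tape, marker from where it was at the start of the episode above 0.03 m or angle between glue's own z axis and vertical above 0.6 rad).
It also fails if it takes over 72 s, if anything falls off the work surface, if the arm or the gripper's body presses on something with over 40 N, if the wrist force passes 120 N, or if a joint passes its speed limit or range.

ROBOT

A 6-joint arm with a two-finger parallel gripper is mounted at the origin on a cart in front of the work surface, level with it; the furniture and walls round the work are solid. World frame = base frame: x ahead of the robot, y to its left, z up, the work surface at z = 0. Lengths are in m, angles in rad, forces in N, time in s.
With the tool pointing down it reaches from about 0.4 to 0.925 m from the base axis. Payload 3.4 kg.
Tool frame: the origin (TCP) lies at the very end of the fingers, on their centre line; the grasp point (between the pads) lies 19 mm behind it; z points along the fingers, y is the line along which they close (so a half turn about z gives the same grasp; the last joint's range is limited). The gripper opens to 85 mm and grips with 20 to 120 N. Pads are 22 mm wide; open, the fingers measure 114 mm over their backs; the gripper's body (76 mm by 85 mm) begins 54 mm behind the grasp point. The pads swing forward as they close: fully open they stand 13 mm farther back than shut.
Start: joints at [-1.413, 0.307, 1.506, -0, 1.328, -0.073], TCP at [0.132, -0.56, 0.203] pointing down, gripper open.
Joint ranges: [-3.12, 3.12], [-1.05, 2.28], [0.14, 2.33], [-1.42, 4.57], [0.1, 2.73], [-2.68, 2.68]. Speed limits (rad/s): [2.57, 2.57, 3.14, 3.14, 3.14, 3.14].

INTERFACE

Orientations are given as a rotation vector (axis times angle).
In Python, from workcell import state, read_camera, finish_job, silhouettes gives the robot as it stands. The module is installed in compiled form; this text tells all that it offers.
- The arm moves only by the tool apply_moves, never from a script. Its argument "commands" is a list of rows, each a list of 5 numbers: the shift along the world's x, y, z in m, then the turn about the world's z in degrees, then the gripper's target within -1 to 1 (fully open at 1, half-way at 0, shut at -1). In form: [[dx, dy, dz, twist, grip], ...]. A call has 1 to 5 rows; each row shifts and turns the commanded pose from where the row before left it; what a row does not reach is not made up. A row lasts 1/10 s, in which the tool goes at most 50 mm and 8.59 degrees, less where a joint would pass 70% of its speed; a pose out of reach is approached as far as the arm can. A call is refused whole if a number of a shift passes 0.05 or a number of a turn 8.59, either way. A call with a gripper value outside its range is refused whole. The fingers move at their own pace and stop on an object; "force" is the grip in N (left out, the last holds). Time passes only in rows, so rows that do not move let the fingers close. It gives the time, the measured TCP pose, the force, the opening and the grip force at its end, in the units of the state.
- state(): the state, without advancing time (a new reading comes with each control period).
- read_camera(name): name is "scene" or "top"; returns a dict with "pixels" (480x640x3 uint8, red, green, blue), "camera_matrix" (3x3 intrinsics, pixels), "R" (3x3) and "t" (3): a world point X has camera coordinates R X + t. Camera axes: x right, y down, z forward; pixel columns grow to the right and rows downward; lengths in m; the calibration is good to about 2 mm. A picture is of the moment at which its call begins. There is no depth.
- finish_job(): hands the job in; it is judged then, once.
Trained networks look in the newest picture that a camera, given by its name, has taken for a name from the list of things; names that differ only in an ending like _2 or _b are one class to them, and where a whole thing is asked for, a point or a joint stands for the part that bears it (a point fixed in the world has none). Each returns a list of dicts, best first, with "score" (0 to 1); they miss things now and then, are a little off and sometimes report something else, mostly with a low value. They report only what shows in the picture. A call takes as long as a camera call. They do not tell look-alikes from the thing itself.
- silhouettes(target, camera): "region" (480x640 bool, what is visible of it) and "bbox" ([left, top, width, height] in pixels, round what is visible of it).
The state is a dict: "time": time; "qpos": joint angles; "dq": joint speeds; "joint_torque": joint torques, N m; "eef_pos": TCP position; "eef_rot": TCP orientation; "contact_force": force on the tool from outside, world axes, zero at the start; "wrist_torque": the same for the moment, N m; "finger_gap": opening from 0.0 (shut) to 1.0 (fully open); "finger_force": force on a finger pad.
Only numpy, scipy, OpenCV 4.12 (cv2) and the standard library are available. Lean on these libraries where they do the work, as an engineer would, in place of code of your own. Each camera call takes 0.05 s, during which the arm holds its last target. There are 200 camera calls.

## Working session

There is one attempt and no reset: what is moved stays moved. The work goes in short steps, Python scripts to look and compute and a tool call to move; the robot and the scene stay as the last step left them, time stands still between calls to the robot, and variables do not carry over. Pictures are saved under pics/ and viewed, at most 10 in all, crops included, and the job is handed in when it is done.

Besides the shell and the picture viewer there is one more tool, called after ">>>" in YAML: its name, and indented under it one key for each argument. apply_moves: Moves the arm, as the interface text tells. Its arguments: {"type":"object","properties":{"commands":{"type":"array","items":{"type":"array","items":{"type":"number"}}},"force":{"type":"number"}},"required":["commands"]}

```bash
mkdir -p pics
python3 - <<'E'
from workcell import *
import cv2,numpy as np
for n in("scene","top"):
    c=read_camera(n); cv2.imwrite(f"pics/{n}0.png",c["pixels"][:,:,::-1]); print(n,c["camera_matrix"].tolist(),c["R"].tolist(),c["t"].tolist())
    for t in("carton_a","rack","bin_mid_handle","glue","masking_tape","marker"):
        print(t,[(round(d["score"],2),d["bbox"]) for d in silhouettes(t,n)][:6])
print(state())
E
```

```text
scene [[501.23357077829195, 0.0, 325.05968916720457], [0.0, 501.23357077829195, 241.60500541985857], [0.0, 0.0, 1.0]] [[-0.6934656922140698, -0.7204562319833822, 0.006939129510855189], [-0.5251778358656933, 0.4988626627537687, -0.689437658113949], [0.4932479847272442, -0.48174563984173957, -0.7243117864952806]] [0.41653324264774216, 0.3441151087589916, 0.8347007815848272]
carton_a [(0.9, [326.5, 228.0, 37.2, 62.6]), (0.87, [205.9, 215.8, 42.1, 54.3]), (0.81, [365.4, 196.8, 36.6, 58.1]), (0.64, [404.7, 166.9, 36.7, 38.3]), (0.25, [167.5, 283.7, 50.3, 62.3])]
rack [(0.78, [96.0, 232.1, 126.3, 160.1]), (0.22, [458.9, 187.4, 20.7, 16.0])]
bin_mid_handle [(0.86, [167.2, 282.6, 47.5, 64.3])]
glue [(0.58, [259.8, 227.8, 27.5, 44.1])]
masking_tape [(0.55, [286.4, 376.9, 40.1, 44.0])]
marker [(0.7, [460.6, 189.5, 20.4, 15.6]), (0.44, [171.8, 282.9, 45.9, 61.4])]
top [[482.3250463603304, 0.0, 313.82210650873543], [0.0, 482.3250463603304, 235.54802927833103], [0.0, 0.0, 1.0]] [[0.0036219895231209267, -0.9999056639559459, 0.013249316235692973], [-0.9824469969277689, -0.006029243463521735, -0.186
[... 510 characters left out ...]
64.7, 58.8, 3.8])]
{'time': 0.7, 'qpos': array([-1.41348397e+00,  3.06771405e-01,  1.50638503e+00,  7.98157324e-07,
        1.32839776e+00, -7.35159642e-02]), 'dq': array([-0.00087594,  0.00052   ,  0.00072513, -0.00027713, -0.00105651,
       -0.00014425]), 'joint_torque': array([-1.61733646e-03, -4.57301688e+01, -2.52283913e+01,  1.84104015e-04,
        7.50452036e-04,  2.44489331e-05]), 'eef_pos': array([ 0.13152058, -0.55977166,  0.20282696]), 'eef_rot': array([3.12065409e+00, 3.61775128e-01, 3.74614759e-06]), 'contact_force': array([0.18488615, 0.11383337, 0.50430544]), 'wrist_torque': array([-0.02279249,  0.00900102, -0.00713946]), 'finger_force': 0.0, 'finger_gap': 0.9999550915804282}
```

View pics/scene0.png

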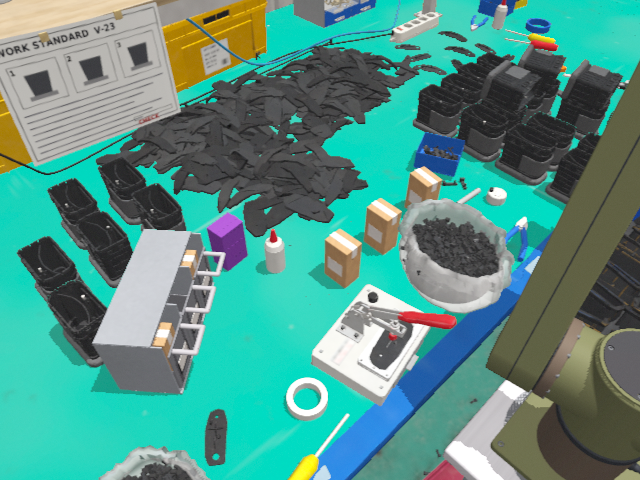

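View pics/top0.png

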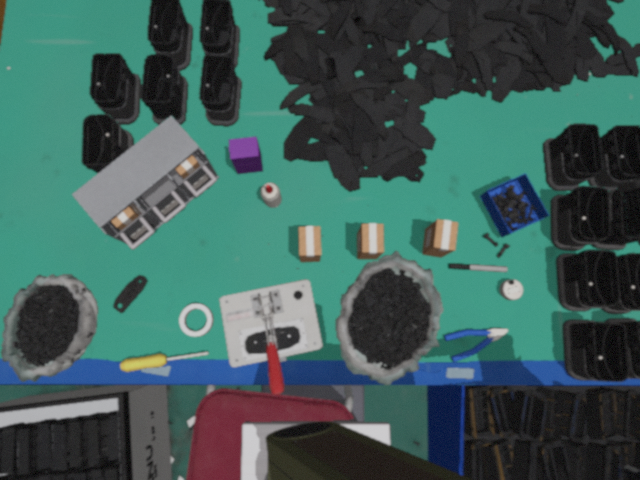

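```bash
cat > h.py <<'E'
from workcell import *
import cv2,numpy as np
from scipy.optimize import minimize
def proj(c,P):
    q=np.atleast_2d(P)@c["R"].T+c["t"]; q=q@c["camera_matrix"].T; return q[:,:2]/q[:,2:]
def ray(c,uv,z):
    d=c["R"].T@np.linalg.solve(c["camera_matrix"],[uv[0],uv[1],1]); o=-c["R"].T@c["t"]; return (o+d*(z-o[2])/d[2])
def place(p,P):
    s,k=np.sin(p[2]),np.cos(p[2]); P=np.atleast_2d(P); return np.c_[p[0]+k*P[:,0]-s*P[:,1],p[1]+s*P[:,0]+k*P[:,1],P[:,2]]
def mask(c,P):
    m=np.zeros((1920,2560),np.uint8); cv2.fillConvexPoly(m,cv2.convexHull((proj(c,P)*4).astype(np.int32)),1); return cv2.resize(m,(640,480),interpolation=cv2.INTER_AREA*1) if 0 else m.reshape(480,4,640,4).mean((1,3))
def box(x0,x1,y0,y1,z0,z1): return np.array([[x,y,z] for x in(x0,x1) for y in(y0,y1) for z in(z0,z1)])
def fit(pairs,pts,p0):
    def f(p): 
        e=0
        for c,r in pairs:
            m=mask(c,place(p,pts)); e+=1-np.minimum(m,r).sum()/np.maximum(m,r).sum()
        return e
    best=min((minimize(f,[p0[0],p0[1],p0[2]+a],method="Nelder-Mead",options=dict(initial_simplex=np.array([[p0[0],p0[1],p0[2]+a]]*4)+np.r_[[[0,0,0]],np.diag([.01,.01,.15])],xatol=1e-4,fatol=1e-4)) for a in(-.2,.2)),key=lambda r:r.fun)
    return best.x,best.fun
E
python3 - <<'E'
from h import *
C={n:read_camera(n) for n in("scene","top")}
S={n:silhouettes("carton_a",n) for n in C}
cb=box(-.031,.031,-.023,.023,0,.108)
for g in((310,243),(371,241),(441,238)):
    p=ray(C["top"],g,.08); pr=[]
    for n in C:
        u=proj(C[n],[p[0],p[1],.054])[0]
        b=[d for d in S[n] if d["score"]>.4 and np.hypot(d["bbox"][0]+d["bbox"][2]/2-u[0],d["bbox"][1]+d["bbox"][3]/2-u[1])<25]
        if b: pr.append((C[n],b[0]["region"].astype(float)))
    for q in([pr]+[[x] for x in pr]): print(g,len(q),*[np.round(v,4) for v in fit(q,cb,[p[0],p[1],0])])
im=cv2.resize(C["top"]["pixels"][105:265,65:225,::-1],(480,480),interpolation=cv2.INTER_CUBIC)
cv2.imwrite("pics/r1.png",im)
im=cv2.resize(C["scene"]["pixels"][222:402,80:260,::-1],(540,540),interpolation=cv2.INTER_CUBIC)
cv2.imwrite("pics/r2.png",im)
# rack: roof/body hull fit
pts=box(0,.092,-.1275,.1275,0,.159); pts=np.r_[pts,box(-.018,0,-.1275,.1275,0,.1)]
p=ray(C["top"],(145,175),.159)
for y in(-.6,-1.0,):
    for q in(["top"],["scene"],["top","scene"]):
        print("rack",*[np.round(v,4) for v in fit([(C[n],silhouettes("rack",n)[0]["region"].astype(float)) for n in q],pts,[p[0],p[1],y])])
E
```

```text
(310, 243) 2 [0.5325 0.0158 0.0461] 0.1113
(310, 243) 1 [0.5311 0.0165 0.061 ] 0.0293
(310, 243) 1 [0.5328 0.0159 0.0584] 0.0716
(371, 241) 2 [ 0.5383 -0.1165  0.0239] 0.1197
(371, 241) 1 [ 0.5371 -0.1149 -0.0197] 0.0449
(371, 241) 1 [ 0.5385 -0.1172  0.0037] 0.0649
(441, 238) 2 [ 0.5476 -0.2715 -0.149 ] 0.395
(441, 238) 1 [ 0.5498 -0.2778  0.1269] 0.3289
(441, 238) 1 [ 0.5485 -0.2718 -0.161 ] 0.0518
rack [0.6313 0.338  0.7388] 0.0201
rack [0.6293 0.3371 0.7299] 0.042
rack [0.6304 0.337  0.7348] 0.0661
rack [0.6313 0.338  0.7388] 0.0201
rack [0.6299 0.3363 0.7289] 0.042
rack [0.63   0.3374 0.7317] 0.0668
```

View pics/r1.png

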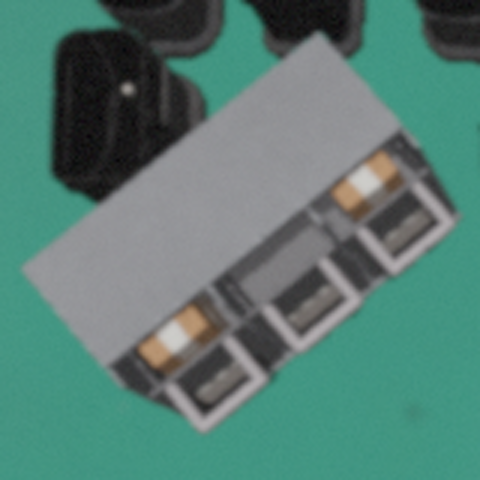

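View pics/r2.png

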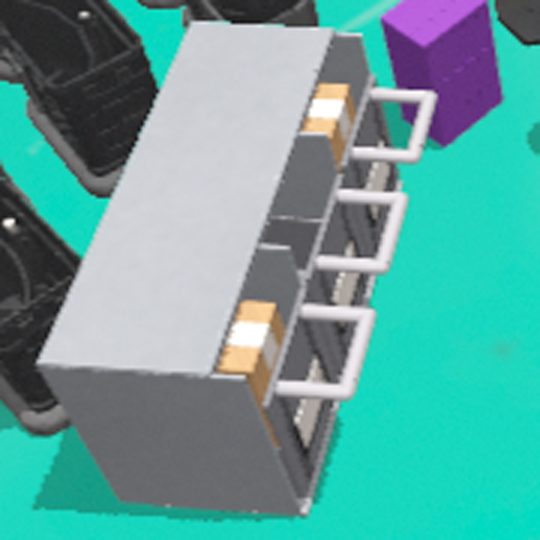

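Run:
```python
from h import *
C={n:read_camera(n) for n in("scene","top")}
def tri(a,b):
    return minimize(lambda X:((proj(C["top"],X)[0]-a)**2).sum()+((proj(C["scene"],X)[0]-b)**2).sum(),[.58,.3,.12],method="Nelder-Mead",options=dict(xatol=1e-5,fatol=1e-5)).x
T=lambda u,v:np.array([u/3+65-.33,v/3+105-.33]); S=lambda u,v:np.array([u/3+80-.33,v/3+222-.33])
for n,a,b in(("mid",T(327,322),S(392,232)),("R",T(235,403),S(359,350)),("L",T(428,240),S(422,127))): print(n,tri(a,b))
for p in([.6313,.338,.7388-np.pi*0],[.63,.3374,.7317]): print(place(p,[[-.06,0,.118],[-.06,-.084,.118],[-.06,.084,.118]]).round(4).tolist())
# roof corners
r=[ray(C["top"],T(*k),.159) for k in((400,130),(318,32),(22,268),(107,365))]; print(np.round(r,4))
d=r[0]-r[3]+r[1]-r[2];print("yaw",np.arctan2(-d[0],d[1]), "front mid",(r[0]+r[3])/2)
```

```text
mid [0.58836712 0.29868934 0.11893067]
R [0.53176965 0.35909313 0.11949276]
L [0.6509384  0.2333876  0.11016202]
[[0.5869, 0.2976, 0.118], [0.6435, 0.2355, 0.118], [0.5304, 0.3597, 0.118]]
[[0.5854, 0.2973, 0.118], [0.6415, 0.2348, 0.118], [0.5292, 0.3598, 0.118]]
[[0.7154 0.2462 0.159 ]
 [0.7865 0.3063 0.159 ]
 [0.6158 0.4939 0.159 ]
 [0.5498 0.4316 0.159 ]]
yaw -2.407767038807554 front mid [0.63257246 0.33890136 0.159     ]
```

>>> apply_moves:
  commands:
    - [0.032,0.026,0.005,8.5,-0.32]
    - [0.032,0.026,0.005,8.5,-0.32]
    - [0.032,0.026,0.005,8.5,-0.32]
    - [0.032,0.026,0.005,8.5,-0.32]
    - [0.032,0.026,0.005,8.5,-0.32]
  force: 40

```text
time: 1.9
eef_pos: [0.2925, -0.4287, 0.2281]
eef_rot: [2.773, 1.476, 0.0]
contact_force: [0.3, -0.6, 0.0]
finger_gap: 0.341
finger_force: 0.0
```

>>> apply_moves:
  commands:
    - [0.032,0.026,0.005,8.5,-0.32]
    - [0.032,0.026,0.005,8.5,-0.32]
    - [0.032,0.026,0.005,8.5,-0.32]
    - [0.032,0.026,0.005,8.5,-0.32]
    - [0.032,0.026,0.005,8.5,-0.32]

```text
time: 2.4
eef_pos: [0.4527, -0.2985, 0.2532]
eef_rot: [2.049, 2.381, -0.0]
contact_force: [-0.3, -1.1, -0.3]
finger_gap: 0.343
finger_force: 0.0
```

>>> apply_moves:
  commands:
    - [0.01,0.043,0,2.4,-0.32]
    - [0.01,0.043,0,2.4,-0.32]
    - [0.01,0.043,0,2.4,-0.32]
    - [0.01,0.043,0,2.4,-0.32]
    - [0.01,0.043,0,2.4,-0.32]

```text
time: 2.9
eef_pos: [0.5017, -0.083, 0.253]
eef_rot: [1.795, 2.578, 0.0]
contact_force: [-0.4, -0.8, -0.8]
finger_gap: 0.34
finger_force: 0.0
```

>>> apply_moves:
  commands:
    - [0.01,0.043,0,2.4,-0.32]
    - [0.01,0.043,0,2.4,-0.32]
    - [0.01,0.043,0,2.4,-0.32]
    - [0.01,0.043,0,2.4,-0.32]
    - [0.01,0.043,0,2.4,-0.32]

```text
time: 3.4
eef_pos: [0.5517, 0.1321, 0.253]
eef_rot: [1.515, 2.752, 0.0]
contact_force: [0.3, 0.3, -0.2]
finger_gap: 0.342
finger_force: 0.0
```

>>> apply_moves:
  commands:
    - [0.01,0.043,0,2.4,-0.32]
    - [0.01,0.043,0,2.4,-0.32]
    - [0.01,0.043,0,2.4,-0.32]
    - [0.01,0.04,0,2.4,-0.32]
    - [0,0,0,0,-0.32]

```text
time: 3.9
eef_pos: [0.5923, 0.3048, 0.2519]
eef_rot: [-1.274, -2.871, -0.004]
contact_force: [0.7, 0.7, -0.4]
finger_gap: 0.339
finger_force: 0.0
```

>>> apply_moves:
  commands:
    - [-0.0043,-0.0063,-0.04,0,-0.32]
    - [0,0,-0.04,0,-0.32]
    - [0,0,-0.036,0,-0.32]
    - [0,0,-0.036,0,-0.32]
    - [0,0,0,0,-0.32]

```text
time: 4.4
eef_pos: [0.5826, 0.2903, 0.0953]
eef_rot: [-1.28, -2.86, 0.014]
contact_force: [-1.0, -0.4, -0.1]
finger_gap: 0.344
finger_force: 0.0
```

>>> apply_moves:
  commands:
    - [0,0,0,0,-1]
    - [0,0,0,0,-1]
    - [0,0,0,0,-1]
    - [0,0,0,0,-1]

```text
time: 4.8
eef_pos: [0.5885, 0.2934, 0.103]
eef_rot: [1.281, 2.866, 0.004]
contact_force: [0.3, -0.4, -0.8]
finger_gap: 0.006
finger_force: 0.0
```

Run:
```python
from h import *
C={n:read_camera(n) for n in("scene","top")}
a=cv2.resize(C["top"]["pixels"][125:265,80:240,::-1],(400,350),interpolation=cv2.INTER_CUBIC)
b=cv2.resize(C["scene"]["pixels"][200:360,120:280,::-1],(400,400),interpolation=cv2.INTER_CUBIC)
m=np.zeros((400,800,3),np.uint8); m[:350,:400]=a; m[:,400:]=b
cv2.imwrite("pics/h1.png",m); s=state(); print(s["eef_pos"],s["eef_rot"],s["finger_gap"],s["contact_force"])
for n in C: print(proj(C[n],s["eef_pos"]))
```

```text
[0.58786554 0.29323393 0.10214864] [1.28145925e+00 2.86665089e+00 2.52394815e-03] 0.0026559737048259965 [ 0.12342752 -0.58251568  0.56036356]
[[213.89875411 302.91597222]]
[[178.81192532 214.65780697]]
```

View pics/h1.png

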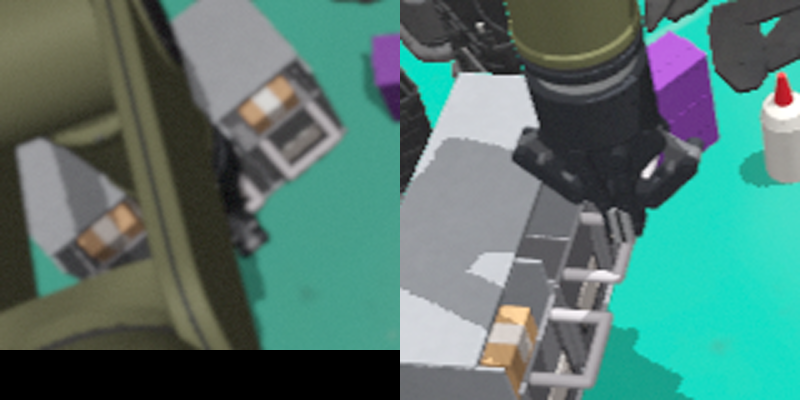

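Run:
```python
from h import *
c=read_camera("scene")
cv2.imwrite("pics/h2.png",cv2.resize(c["pixels"][260:330,170:240,::-1],(560,560),interpolation=cv2.INTER_CUBIC))
for n,s in((n,s) for n in("scene","top") for s in [0]):
    c=read_camera(n); print(n,-c["R"].T@c["t"])
```

```text
scene [0.05785866 0.53054125 0.83893915]
top [0.35469163 0.0194011  1.10215808]
```

View pics/h2.png

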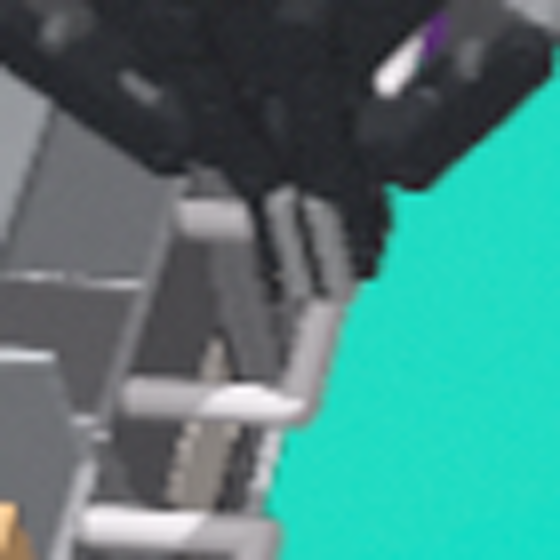

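>>> apply_moves:
  commands:
    - [0,0,0.0,0,-0.32]
    - [0,0,0.0,0,-0.32]
    - [0.001,0.0055,0,0,-0.32]
    - [0,0,-0.008,0,-0.32]
    - [0,0,-0.007,0,-0.32]

```text
time: 5.55
eef_pos: [0.5882, 0.2987, 0.0852]
eef_rot: [1.282, 2.868, 0.0]
contact_force: [-0.4, 0.8, 0.1]
finger_gap: 0.341
finger_force: 0.0
```

>>> apply_moves:
  commands:
    - [0,0,0,0,-0.32]
    - [0,0,0,0,-1]
    - [0,0,0,0,-1]
    - [0,0,0,0,-1]
    - [0,0,0,0,-1]

```text
time: 6.05
eef_pos: [0.5883, 0.2985, 0.0857]
eef_rot: [-1.282, -2.868, -0.0]
contact_force: [1.3, 1.1, -3.6]
finger_gap: 0.082
finger_force: 38.9
```

>>> apply_moves:
  commands:
    - [0,0,0.0,0,-0.32]
    - [0,0,0.0,0,-0.32]
    - [0,0,-0.008,0,-0.32]
    - [0,0,0,0,-1]
    - [0,0,0,0,-1]

```text
time: 6.55
eef_pos: [0.5881, 0.2986, 0.0774]
eef_rot: [-1.282, -2.868, -0.0]
contact_force: [1.1, 1.9, -1.4]
finger_gap: 0.083
finger_force: 38.9
```

>>> apply_moves:
  commands:
    - [0,0,0,0,-1]
    - [0,0,0,0,-1]

```text
time: 6.75
eef_pos: [0.5882, 0.2987, 0.0775]
eef_rot: [-1.282, -2.868, -0.0]
contact_force: [1.1, 1.5, -3.4]
finger_gap: 0.082
finger_force: 38.9
```

>>> apply_moves:
  commands:
    - [-0.0063,-0.0057,-0.0064,0,-1]
    - [-0.0058,-0.0052,-0.0073,0,-1]
    - [-0.0052,-0.0047,-0.008,0,-1]
    - [-0.0046,-0.0042,-0.0086,0,-1]
    - [0,0,0,0,-1]

```text
time: 7.25
eef_pos: [0.5656, 0.2781, 0.0459]
eef_rot: [-1.282, -2.867, 0.001]
contact_force: [2.6, 3.5, -2.3]
finger_gap: 0.085
finger_force: 39.4
```

>>> apply_moves:
  commands:
    - [-0.0039,-0.0036,-0.0092,0,-1]
    - [-0.0038,-0.0034,-0.0117,0,-1]
    - [-0.0008,-0.0007,-0.004,0,-1]
    - [0,0,0,0,-1]
    - [0,0,0,0,-1]

```text
time: 7.75
eef_pos: [0.5587, 0.2717, 0.026]
eef_rot: [1.282, 2.866, 0.005]
contact_force: [-3.8, 3.1, 24.3]
finger_gap: 0.084
finger_force: 41.8
```

>>> apply_moves:
  commands:
    - [0,0,0.004,0,-0.32]
    - [0,0,0,0,-0.32]
    - [0,0,0,0,-0.32]
    - [0,0,0.03,0,-0.32]
    - [0,0,0.045,0,-0.32]

```text
time: 8.25
eef_pos: [0.5541, 0.2688, 0.0977]
eef_rot: [-1.28, -2.861, 0.013]
contact_force: [1.2, 0.8, -0.1]
finger_gap: 0.34
finger_force: 0.0
```

>>> apply_moves:
  commands:
    - [0,0,0.048,0,-0.32]
    - [0,0,0.048,0,-0.32]
    - [0,0,0.048,0,1]
    - [-0.0043,-0.0425,0,8.5,1]
    - [-0.0043,-0.0425,0,8.5,1]

```text
time: 8.75
eef_pos: [0.5498, 0.1856, 0.2465]
eef_rot: [0.831, 3.027, 0.001]
contact_force: [-0.0, -0.4, -1.0]
finger_gap: 0.837
finger_force: 0.0
```

>>> apply_moves:
  commands:
    - [-0.0043,-0.0425,0,8.5,1]
    - [-0.0043,-0.0425,0,8.5,1]
    - [-0.0043,-0.0425,0,8.5,1]
    - [-0.0043,-0.0425,0,8.5,1]
    - [0,0,0,0,1]

```text
time: 9.25
eef_pos: [0.5308, 0.014, 0.2441]
eef_rot: [0.056, -3.137, 0.005]
contact_force: [-0.7, 0.2, 0.7]
finger_gap: 1.002
finger_force: 0.0
```

Run:
```python
from h import *
C={n:read_camera(n) for n in("scene","top")}; print(state()["eef_pos"],state()["eef_rot"])
a=cv2.resize(C["top"]["pixels"][105:265,65:225,::-1],(400,400),interpolation=cv2.INTER_CUBIC)
b=cv2.resize(C["scene"]["pixels"][170:330,160:400,::-1],(600,400),interpolation=cv2.INTER_CUBIC)[:,200:] if 0 else cv2.resize(C["scene"]["pixels"][170:340,180:350,::-1],(400,400),interpolation=cv2.INTER_CUBIC)
cv2.imwrite("pics/s3.png",np.hstack([a,b]))
```

```text
[0.53159799 0.01794887 0.24440073] [ 5.30443116e-02 -3.13852814e+00 -5.07319024e-04]
```

View pics/s3.png

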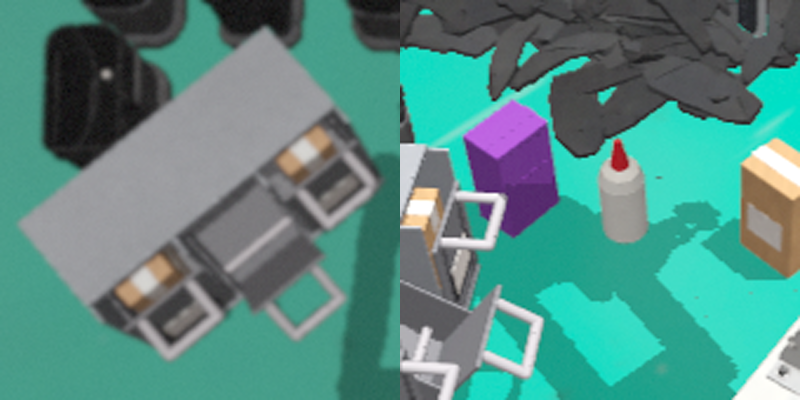

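The middle bin is tipped fully forward: its handle is at about (305,315) in the left crop. The first carton, at (775,205) on the right, is undisturbed. Next I lift carton 1.

>>> apply_moves:
  commands:
    - [0,-0.0015,-0.045,0,1]
    - [0,0,-0.045,0,1]
    - [0,0,-0.04,0,1]
    - [0,0,-0.036,0,1]
    - [0,0,0,0,1]
  force: 25

```text
time: 9.85
eef_pos: [0.5273, 0.0192, 0.0745]
eef_rot: [0.06, -3.129, -0.002]
contact_force: [-1.5, 0.1, 0.1]
finger_gap: 0.999
finger_force: 0.0
```

>>> apply_moves:
  commands:
    - [0,0,0,0,-1]
    - [0,0,0,0,-1]
    - [0,0,0,0,-1]
    - [0,0,0,0,-1]
    - [0,0,0,0,-1]

```text
time: 10.35
eef_pos: [0.5332, 0.0176, 0.0808]
eef_rot: [-0.06, 3.139, -0.0]
contact_force: [0.5, -0.6, 0.0]
finger_gap: 0.145
finger_force: 0.0
```

>>> apply_moves:
  commands:
    - [0,0,0.01,0,-1]
    - [0,0,0.02,0,-1]
    - [0,0,0,0,-1]
    - [0,0,0,0,-1]
    - [0,0,0,0,-1]

```text
time: 10.85
eef_pos: [0.532, 0.0176, 0.1093]
eef_rot: [0.06, -3.14, -0.0]
contact_force: [-0.2, 0.2, 1.2]
finger_gap: 0.0
finger_force: 0.0
```

>>> apply_moves:
  commands:
    - [0,0,0,0,1]
    - [0,0,0,0,1]
    - [0,0,0,0,1]
    - [0,0,0,0,1]
    - [0,0,-0.01,0,1]

```text
time: 11.35
eef_pos: [0.5337, 0.0175, 0.1003]
eef_rot: [-0.06, 3.138, -0.0]
contact_force: [1.0, -0.4, -0.2]
finger_gap: 0.847
finger_force: 0.0
```

>>> apply_moves:
  commands:
    - [0,0,-0.02,0,1]
    - [0,0,-0.02,0,1]
    - [0,0,-0.011,0,1]
    - [0,0,0,0,-1]
    - [0,0,0,0,-1]

```text
time: 11.85
eef_pos: [0.5325, 0.0176, 0.0485]
eef_rot: [0.06, -3.141, -0.0]
contact_force: [-0.5, 0.1, 0.1]
finger_gap: 0.693
finger_force: 0.0
```

>>> apply_moves:
  commands:
    - [0,0,0,0,-1]
    - [0,0,0,0,-1]
    - [0,0,0,0,-1]
    - [0,0,0,0,-1]

```text
time: 12.25
eef_pos: [0.5331, 0.0176, 0.0493]
eef_rot: [-0.06, 3.139, -0.0]
contact_force: [0.9, -0.2, 3.3]
finger_gap: 0.535
finger_force: 29.3
```

Gripped (46 mm opening). Lift it.

>>> apply_moves:
  commands:
    - [0,0,0.01,0,-1]
    - [0,0,0.02,0,-1]
    - [0,0,0,0,-1]
    - [0,0,0,0,-1]
    - [0,0,0,0,-1]

```text
time: 12.75
eef_pos: [0.5318, 0.0176, 0.0781]
eef_rot: [0.06, -3.14, -0.0]
contact_force: [0.3, 0.8, -1.0]
finger_gap: 0.531
finger_force: 29.0
```

Run:
```python
from h import *
for i in range(2):
    c=read_camera("scene"); s=state(); print(s["contact_force"],s["joint_torque"],s["finger_gap"],s["finger_force"])
b=[(round(d["score"],2),d["bbox"]) for d in silhouettes("carton_a","scene")]; print(b)
cv2.imwrite("pics/l1.png",cv2.resize(c["pixels"][140:320,260:500,::-1],(720,540),interpolation=cv2.INTER_CUBIC))
```

```text
[-0.48001374  0.4151989  -1.4941961 ] [ 1.84421602e-03 -4.55065584e+01 -2.00755942e+01 -6.79910954e-04
 -1.57695328e-02  2.04416136e-05] 0.5356637812359915 29.019242227077484
[ 0.21956339  0.30901673 -0.71129167] [ 5.54255224e-03 -4.54052603e+01 -1.99729639e+01 -5.22071696e-04
 -1.74133558e-03  1.52661158e-05] 0.5307933169711175 29.018063843250275
[(0.93, [324.2, 225.2, 39.7, 60.4]), (0.92, [365.5, 197.3, 36.9, 57.1]), (0.77, [208.1, 217.1, 38.3, 52.2]), (0.66, [403.7, 167.0, 37.0, 38.6])]
```

View pics/l1.png

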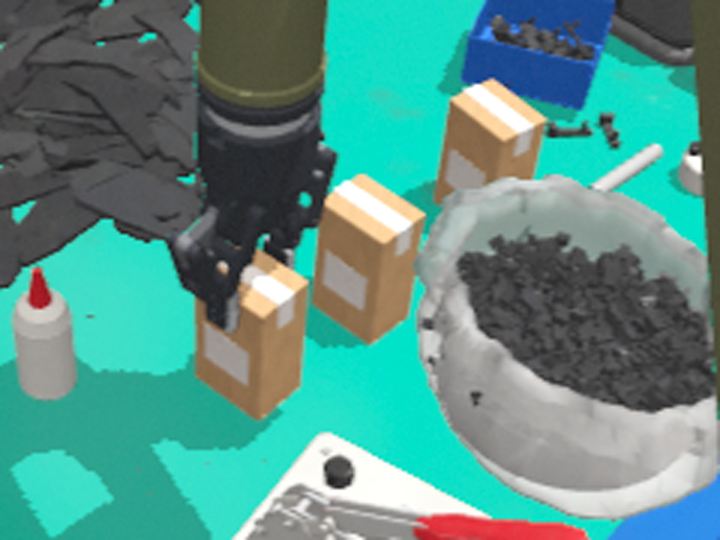

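>>> apply_moves:
  commands:
    - [0,0,-0.016,0,-1]
    - [0,0,-0.011,0,-1]
    - [0,0,-0.003,0,-1]
    - [0,0,0,0,1]
    - [0,0,0,0,1]

```text
time: 13.4
eef_pos: [0.5323, 0.0176, 0.0483]
eef_rot: [0.06, -3.14, -0.0]
contact_force: [0.0, 0.0, -1.0]
finger_gap: 0.854
finger_force: 0.0
```

>>> apply_moves:
  commands:
    - [0,0,0,0,1]
    - [0,0,0.01,0,1]
    - [0,0,0.04,0,1]
    - [0,0,0.04,0,1]
    - [0.002,-0.0445,0,-0.7,1]

```text
time: 13.9
eef_pos: [0.539, -0.0237, 0.1448]
eef_rot: [-0.049, 3.13, 0.002]
contact_force: [1.1, -0.9, 1.1]
finger_gap: 0.998
finger_force: 0.0
```

>>> apply_moves:
  commands:
    - [0.002,-0.0445,0,-0.7,1]
    - [0.002,-0.0445,0,-0.7,1]
    - [0,0,0,0,1]
    - [0,0,-0.03,0,1]
    - [0,0,-0.03,0,1]

```text
time: 14.4
eef_pos: [0.5398, -0.1163, 0.0796]
eef_rot: [-0.0, 3.138, -0.001]
contact_force: [0.1, -0.8, -0.3]
finger_gap: 1.0
finger_force: 0.0
```

>>> apply_moves:
  commands:
    - [0,0,-0.03,0,1]
    - [0,0,0,0,1]
    - [0,0,0,0,-1]
    - [0,0,0,0,-1]
    - [0,0,0,0,-1]

```text
time: 14.9
eef_pos: [0.5401, -0.1161, 0.0505]
eef_rot: [-0.003, 3.138, -0.002]
contact_force: [-0.5, 0.9, -0.9]
finger_gap: 0.536
finger_force: 26.4
```

>>> apply_moves:
  commands:
    - [0,0,0,0,-1]
    - [0,0,0,0,-1]
    - [0,0,0.015,0,-1]
    - [0,0,0.015,0,-1]
    - [0,0,0,0,-1]

```text
time: 15.4
eef_pos: [0.5394, -0.1162, 0.08]
eef_rot: [-0.002, 3.139, -0.001]
contact_force: [1.0, -0.6, -5.3]
finger_gap: 0.533
finger_force: 28.1
```

>>> apply_moves:
  commands:
    - [0,0,0,0,-1]
    - [0,0,0,0,-1]
    - [0,0,0,0,-1]

```text
time: 15.7
eef_pos: [0.5375, -0.1156, 0.0776]
eef_rot: [0.002, -3.139, -0.001]
contact_force: [-0.7, 0.0, -5.2]
finger_gap: 0.536
finger_force: 28.1
```

>>> apply_moves:
  commands:
    - [0,0,0.045,0,-1]
    - [0,0,0.045,0,-1]
    - [0,0,0.045,0,-1]
    - [0.0064,0.0427,0,4.22,-1]
    - [0.0064,0.0427,0,4.22,-1]

```text
time: 16.2
eef_pos: [0.5526, -0.0308, 0.2153]
eef_rot: [-0.232, 3.129, -0.001]
contact_force: [0.3, -0.1, -6.5]
finger_gap: 0.537
finger_force: 30.5
```

>>> apply_moves:
  commands:
    - [0.0064,0.0427,0,4.22,-1]
    - [0.0064,0.0427,0,4.22,-1]
    - [0.0064,0.0427,0,4.22,-1]
    - [0.0064,0.0427,0,4.22,-1]
    - [0.0064,0.0427,0,4.22,-1]

```text
time: 16.7
eef_pos: [0.5826, 0.1846, 0.2125]
eef_rot: [0.807, -3.034, 0.0]
contact_force: [0.7, -0.6, -6.0]
finger_gap: 0.534
finger_force: 30.6
```

>>> apply_moves:
  commands:
    - [0.0064,0.0427,0,4.22,-1]
    - [0.0064,0.0427,0,4.22,-1]
    - [0.0064,0.0427,0,4.22,-1]
    - [0,0,0,0,-1]
    - [0,0,0,0,-1]

```text
time: 17.2
eef_pos: [0.6016, 0.3119, 0.2117]
eef_rot: [1.135, -2.926, 0.001]
contact_force: [-0.0, -0.8, -5.8]
finger_gap: 0.532
finger_force: 30.4
```

Run:
```python
from h import *
C={n:read_camera(n) for n in("scene","top")}; s=state(); print(s["eef_pos"],s["eef_rot"],s["contact_force"])
r=s["eef_rot"];print("tooly",2*np.arctan2(r[1],r[0])-np.pi/2)
a=cv2.resize(C["top"]["pixels"][105:265,65:225,::-1],(400,400),interpolation=cv2.INTER_CUBIC)
b=cv2.resize(C["scene"]["pixels"][180:340,120:280,::-1],(400,400),interpolation=cv2.INTER_CUBIC)
cv2.imwrite("pics/p1.png",np.hstack([a,b]))
# carton pose held: fit with base height from eef
z=s["eef_pos"][2]-.049; cb=box(-.031,.031,-.023,.023,z,z+.108)
for n in C:
    for d in silhouettes("carton_a",n):
        u=proj(C[n],[*s["eef_pos"][:2],z+.05])[0]; x=d["bbox"]; c=np.array([x[0]+x[2]/2,x[1]+x[3]/2])
        if np.hypot(*(c-u))<25: print(n,d["score"],x,u)
    print(n,"model",cv2.boundingRect(proj(C[n],place([*s["eef_pos"][:2],.737],cb)).astype(np.float32)))
```

```text
[0.60166451 0.31003778 0.21235196] [ 1.13131441e+00 -2.92771790e+00  1.43736190e-03] [ 0.09435764 -0.81087002 -5.94961007]
tooly -3.9749076145538598
scene 0.96 [164.9, 229.1, 51.1, 67.3] [190.2459244  263.23181169]
scene model (159, 227, 58, 67)
top 0.86 [136.3, 178.9, 42.0, 38.5] [155.00402448 194.10283856]
top model (123, 164, 59, 56)
```

View pics/p1.png

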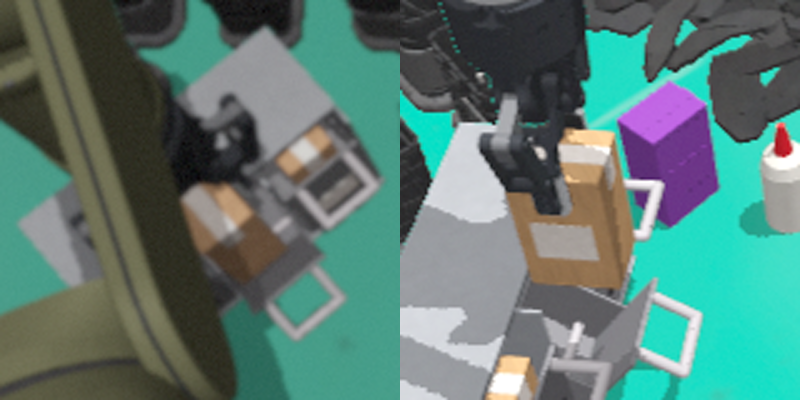

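>>> apply_moves:
  commands:
    - [0,0,-0.035,0,-1]
    - [0.003,0.0027,-0.025,0,-1]
    - [0.002,0.002,-0.01,0,-1]
    - [0,0,-0.004,0,-1]
    - [0,0,0,0,-1]
  force: 22

```text
time: 17.9
eef_pos: [0.6078, 0.3152, 0.1399]
eef_rot: [1.132, -2.931, 0.0]
contact_force: [0.5, 0.5, -3.8]
finger_gap: 0.533
finger_force: 30.3
```

>>> apply_moves:
  commands:
    - [-0.0066,-0.006,-0.001,0,-1]
    - [-0.0066,-0.006,0,0,-1]
    - [0,0,0,0,-1]

```text
time: 18.2
eef_pos: [0.5965, 0.305, 0.1426]
eef_rot: [-1.129, 2.922, 0.002]
contact_force: [3.7, 3.3, 2.4]
finger_gap: 0.533
finger_force: 31.3
```

>>> apply_moves:
  commands:
    - [-0.0063,-0.0057,-0.002,0,-1]
    - [-0.0063,-0.0057,-0.002,0,-1]
    - [0,0,0,0,-1]
    - [0,0,0,0,-1]

```text
time: 18.6
eef_pos: [0.5825, 0.2925, 0.1357]
eef_rot: [-1.132, 2.928, -0.0]
contact_force: [2.1, 2.3, 2.2]
finger_gap: 0.533
finger_force: 32.0
```

Run:
```python
from h import *
C={n:read_camera(n) for n in("scene",)}; s=state(); print(s["eef_pos"],s["contact_force"],s["wrist_torque"])
for n in C:
  for d in silhouettes("carton_a",n)[:2]: print(d["bbox"])
b=cv2.resize(C["scene"]["pixels"][180:340,120:280,::-1],(560,560),interpolation=cv2.INTER_CUBIC)
cv2.imwrite("pics/p2.png",b)
```

```text
[0.58255284 0.2926395  0.13538326] [3.00680666 0.94531132 1.94589245] [ 0.51451857 -0.78735483 -0.02377697]
[222.3, 216.0, 28.0, 53.9]
[176.1, 261.9, 50.8, 60.1]
```

View pics/p2.png

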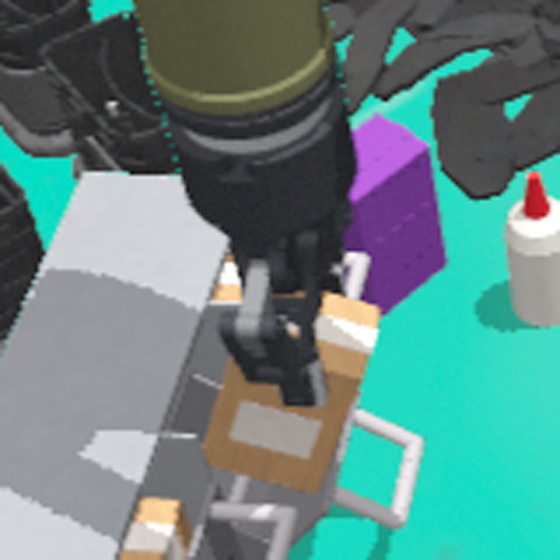

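>>> apply_moves:
  commands:
    - [-0.0069,-0.0063,-0.004,0,-1]
    - [-0.0069,-0.0063,-0.004,0,-1]
    - [0,0,0,0,-1]
    - [0.001,0.001,0.001,0,-1]
    - [0.0041,0.0038,-0.0078,0,-1]

```text
time: 19.2
eef_pos: [0.571, 0.2836, 0.1189]
eef_rot: [1.131, -2.926, 0.001]
contact_force: [-0.4, 0.5, -6.4]
finger_gap: 0.531
finger_force: 32.3
```

>>> apply_moves:
  commands:
    - [0.0041,0.0038,-0.0078,0,-1]
    - [0.0041,0.0038,-0.0078,0,-1]
    - [0,0,0,0,-1]

```text
time: 19.5
eef_pos: [0.5804, 0.2923, 0.1015]
eef_rot: [1.132, -2.926, 0.0]
contact_force: [-1.1, -0.9, -5.7]
finger_gap: 0.532
finger_force: 32.1
```

>>> apply_moves:
  commands:
    - [0.0041,0.0038,-0.0078,0,-1]
    - [0.0041,0.0038,-0.0078,0,-1]
    - [0.0041,0.0038,-0.0078,0,-1]
    - [0,0,0,0,-1]
    - [0,0,0,0,-1]

```text
time: 20.0
eef_pos: [0.5932, 0.3035, 0.0803]
eef_rot: [1.133, -2.929, 0.0]
contact_force: [0.6, -0.3, -5.7]
finger_gap: 0.534
finger_force: 32.1
```

```bash
cat > fitc.py <<'E'
# fit held carton in rack xz plane (base centre in bin-floor frame x,z and tilt) from the scene/top masks
from h import *
import sys
th=float(sys.argv[1]); C={n:read_camera(n) for n in("scene","top")}; s=state(); print(s["eef_pos"],s["contact_force"],s["finger_gap"])
ex=np.array([np.cos(th),np.sin(th)]); ez=np.array([-ex[1],ex[0]]); F=np.array([0,.03])+.02*ex-.008*ez
R=[.632,.338,.737]
def pts(B,a):
    c=box(-.031,.031,-.023,.023,0,.108); X=B[0]+c[:,0]*np.cos(a)-c[:,2]*np.sin(a); Z=B[1]+c[:,0]*np.sin(a)+c[:,2]*np.cos(a); return place(R,np.c_[X,c[:,1],Z])
Gx=(s["eef_pos"][0]-.632)*.741+(s["eef_pos"][1]-.338)*.672; Gz=s["eef_pos"][2]+.046
for a in(.3,.4,.5,.62,.7):
    B=np.array([Gx,Gz])-.095*np.array([-np.sin(a),np.cos(a)]); d=B-F; o=[]
    for n in C:
        bb=cv2.boundingRect(proj(C[n],pts(B,a)).astype(np.float32)); o.append((n,bb))
    print(a,"bin x,z",(d@ex).round(4),(d@ez).round(4),o)
for n in C:
    for d in silhouettes("carton_a",n)[:6]: print(n,round(d["score"],2),d["bbox"])
E
python3 fitc.py .62
```

```text
[0.59345478 0.30356167 0.08102584] [ 0.58888448  0.85115459 -6.09296072] 0.5307113974020603
0.3 bin x,z -0.0356 0.0268 [('scene', (179, 277, 48, 61)), ('top', (151, 190, 41, 38))]
0.4 bin x,z -0.0264 0.0243 [('scene', (174, 276, 53, 62)), ('top', (151, 189, 39, 40))]
0.5 bin x,z -0.0171 0.0227 [('scene', (169, 275, 58, 62)), ('top', (150, 186, 41, 43))]
0.62 bin x,z -0.0057 0.022 [('scene', (164, 274, 63, 62)), ('top', (147, 182, 44, 47))]
0.7 bin x,z 0.0019 0.0223 [('scene', (161, 274, 66, 61)), ('top', (145, 180, 46, 49))]
scene 0.94 [210.4, 215.4, 38.1, 55.4]
scene 0.92 [174.6, 283.1, 48.4, 49.1]
scene 0.75 [406.2, 175.0, 19.2, 29.6]
scene 0.64 [324.7, 230.5, 39.9, 62.7]
top 0.98 [423.2, 221.0, 35.1, 38.1]
top 0.62 [166.4, 203.4, 21.9, 23.2]
top 0.58 [298.8, 227.4, 21.3, 36.5]
```

>>> apply_moves:
  commands:
    - [0.0041,0.0038,-0.0078,0,-1]
    - [0.003,0.0026,-0.0055,0,-1]
    - [0,0,0,0,-1]
    - [0,0,0,0,-1]

```text
time: 20.6
eef_pos: [0.6003, 0.3099, 0.0669]
eef_rot: [1.133, -2.929, 0.0]
contact_force: [-0.2, -0.7, -6.0]
finger_gap: 0.534
finger_force: 32.1
```

>>> apply_moves:
  commands:
    - [0.0015,0.0013,-0.0028,0,-1]
    - [0.0,0.0,0,0,-1]
    - [0,0,0,0,-1]

```text
time: 20.9
eef_pos: [0.602, 0.3111, 0.065]
eef_rot: [1.133, -2.93, 0.0]
contact_force: [-1.2, -1.4, -3.0]
finger_gap: 0.534
finger_force: 32.5
```

>>> apply_moves:
  commands:
    - [0.0015,0.0013,-0.0028,0,-1]
    - [0.0,0.0,0,0,-1]
    - [0,0,0,0,-1]

```text
time: 21.2
eef_pos: [0.6021, 0.3112, 0.065]
eef_rot: [1.133, -2.928, 0.002]
contact_force: [-7.5, -6.4, 13.4]
finger_gap: 0.531
finger_force: 34.5
```

>>> apply_moves:
  commands:
    - [-0.001,-0.001,0.002,0,-1]
    - [0,0,0,0,-1]
    - [0,0,0,0,0.4]
    - [0,0,0,0,0.4]
    - [0,0,0,0,0.4]

```text
time: 21.7
eef_pos: [0.6036, 0.3123, 0.0641]
eef_rot: [-1.132, 2.928, 0.001]
contact_force: [-0.9, 0.7, 0.5]
finger_gap: 0.702
finger_force: 0.0
```

>>> apply_moves:
  commands:
    - [0,0,0.01,0,0.4]
    - [0,0,0.02,0,0.4]
    - [0,0,0.045,0,0.4]
    - [0,0,0.045,0,0.4]
    - [0,0,0,0,0.4]

```text
time: 22.2
eef_pos: [0.6077, 0.314, 0.1929]
eef_rot: [-1.127, 2.915, 0.001]
contact_force: [0.6, 0.7, 0.4]
finger_gap: 0.698
finger_force: 0.0
```

```bash
python3 fitc.py .62
python3 - <<'E'
from h import *
C={n:read_camera(n) for n in("scene",)}
d=[d for d in silhouettes("bin_mid_handle","scene")]; print([(x["score"],x["bbox"]) for x in d])
E
```

```text
[0.60400161 0.31234422 0.18668292] [ 1.14134174 -0.2618681   0.18680008] 0.7001886436800254
0.3 bin x,z 0.037 0.1049 [('scene', (158, 235, 52, 69)), ('top', (127, 168, 49, 44))]
0.4 bin x,z 0.0461 0.1023 [('scene', (153, 234, 57, 70)), ('top', (128, 169, 45, 43))]
0.5 bin x,z 0.0555 0.1007 [('scene', (148, 233, 62, 70)), ('top', (128, 166, 45, 46))]
0.62 bin x,z 0.0668 0.1 [('scene', (142, 232, 68, 70)), ('top', (125, 162, 48, 50))]
0.7 bin x,z 0.0744 0.1003 [('scene', (138, 231, 72, 69)), ('top', (123, 159, 50, 53))]
scene 0.87 [405.9, 165.5, 35.5, 38.6]
scene 0.74 [325.0, 229.5, 38.6, 61.1]
scene 0.65 [172.1, 281.4, 51.4, 54.2]
scene 0.65 [208.7, 215.0, 38.5, 54.2]
top 0.93 [421.2, 222.7, 36.5, 35.9]
top 0.88 [300.1, 226.2, 19.8, 39.3]
top 0.74 [229.8, 135.8, 31.8, 40.8]
top 0.61 [146.3, 181.2, 41.7, 43.1]
[(0.61, [170.1, 288.3, 69.0, 58.3])]
```

>>> apply_moves:
  commands:
    - [-0.033,-0.03,0,0,-1]
    - [-0.033,-0.03,0,0,-1]
    - [0,0,0,0,-1]
    - [0,0,-0.03,0,-1]
    - [0,0,-0.04,0,-1]

```text
time: 23.0
eef_pos: [0.5383, 0.2522, 0.1148]
eef_rot: [-1.131, 2.925, 0.0]
contact_force: [0.8, -0.5, -0.9]
finger_gap: -0.001
finger_force: 0.0
```

>>> apply_moves:
  commands:
    - [0,0,-0.03,0,-1]
    - [0,0,-0.03,0,-1]
    - [0,0,-0.026,0,-1]
    - [0,0,0,0,-1]
    - [0,0,0,0,-1]

```text
time: 23.5
eef_pos: [0.536, 0.2515, 0.027]
eef_rot: [1.132, -2.928, -0.0]
contact_force: [0.4, 0.1, 0.7]
finger_gap: -0.004
finger_force: 0.0
```

>>> apply_moves:
  commands:
    - [0.0052,0.0047,0,0,-1]
    - [0.0045,0.004,0,0,-1]
    - [0.0038,0.0035,0.005,0,-1]
    - [0.0039,0.0036,0.009,0,-1]
    - [0,0,0,0,-1]

```text
time: 24.0
eef_pos: [0.552, 0.265, 0.0435]
eef_rot: [1.133, -2.925, 0.005]
contact_force: [-4.9, -8.1, 5.2]
finger_gap: 0.001
finger_force: 4.7
```

>>> apply_moves:
  commands:
    - [0.0046,0.0042,0.0086,0,-1]
    - [0.0052,0.0047,0.008,0,-1]
    - [0,0,0,0,-1]

```text
time: 24.3
eef_pos: [0.5611, 0.2735, 0.0608]
eef_rot: [1.132, -2.924, 0.005]
contact_force: [-7.0, -6.4, 5.8]
finger_gap: -0.001
finger_force: 3.9
```

>>> apply_moves:
  commands:
    - [0.0055,0.005,0.0075,0,-1]
    - [0.0055,0.005,0.0068,0,-1]
    - [0,0,0,0,-1]

```text
time: 24.6
eef_pos: [0.5762, 0.287, 0.0751]
eef_rot: [-1.132, 2.927, -0.0]
contact_force: [0.3, 0.5, 0.8]
finger_gap: -0.002
finger_force: 0.0
```

>>> apply_moves:
  commands:
    - [0.004,0.0036,0.003,0,-1]
    - [0.002,0.0018,0,0,-1]
    - [0,0,0,0,-1]
    - [0,0,0,0,-1]

```text
time: 25.0
eef_pos: [0.5768, 0.2882, 0.0756]
eef_rot: [1.13, -2.921, 0.005]
contact_force: [-7.4, -8.6, 4.1]
finger_gap: -0.001
finger_force: 5.9
```

>>> apply_moves:
  commands:
    - [0.002,0.0018,0,0,-1]
    - [0,0,0,0,-1]
    - [0,0,0,0,-1]

```text
time: 25.3
eef_pos: [0.5768, 0.2882, 0.0756]
eef_rot: [1.129, -2.917, 0.007]
contact_force: [-10.9, -13.0, 8.6]
finger_gap: -0.004
finger_force: 8.6
```

>>> apply_moves:
  commands:
    - [-0.012,-0.011,0,0,-1]
    - [-0.03,-0.027,0,0,-1]
    - [-0.02,-0.018,0.03,0,-1]
    - [0,0,0.045,0,-1]
    - [0,0,0.045,0,-1]

```text
time: 25.8
eef_pos: [0.5199, 0.2372, 0.1972]
eef_rot: [1.132, -2.93, -0.001]
contact_force: [0.4, 0.7, 0.8]
finger_gap: -0.0
finger_force: 0.0
```

>>> apply_moves:
  commands:
    - [0,-0.045,0.02,0,-1]
    - [0,-0.045,0,0,-1]
    - [0,-0.045,0,0,-1]
    - [0,-0.045,0,0,-1]
    - [0,0,0,0,-1]

```text
time: 26.3
eef_pos: [0.5217, 0.0528, 0.2169]
eef_rot: [-1.125, 2.932, -0.005]
contact_force: [0.5, 0.9, 1.0]
finger_gap: 0.001
finger_force: 0.0
```

```bash
python3 fitc.py 0 | grep -v bin
python3 - <<'E'
from h import *
C={n:read_camera(n) for n in("scene","top")}
R=[.632,.338,.737]
for n in C:
    print(n,[(round(x["score"],2),x["bbox"]) for x in silhouettes("bin_mid_handle",n)[:3]],[(x["bbox"]) for x in silhouettes("rack",n)[:1]])
    print([(x["bbox"]) for x in silhouettes("glue",n)[:1]])
    r=silhouettes("rack",n)[0]["region"]
    print("carton in bin model",cv2.boundingRect(proj(C[n],place(R,box(-.011,.051,-.023,.023,.022,.130))).astype(np.float32)))
    # orange pixels near middle carton's exposed front-top & handle bar brightness
    for th in(0,.05,.1,.2):
        ys=np.linspace(-.018,.018,15); b=place(R,np.c_[np.full(15,-.06*np.cos(th)-.088*np.sin(th)),ys,np.full(15,.03-.06*np.sin(th)+.088*np.cos(th)+.003)])
        u=proj(C[n],b).round().astype(int); print(th,C[n]["pixels"][u[:,1],u[:,0]].mean(0).round())
E
```

```text
[0.52165564 0.056913   0.21660848] [-0.88000304 -0.12113618  0.08322191] 0.0011694328243711742
scene 0.88 [327.0, 232.1, 37.8, 58.4]
scene 0.84 [207.7, 216.1, 39.1, 54.3]
scene 0.82 [404.0, 166.1, 39.9, 41.4]
scene 0.77 [167.8, 284.0, 22.1, 29.9]
top 0.61 [300.5, 227.6, 13.0, 37.1]
top 0.59 [143.9, 179.7, 24.6, 25.4]
top 0.57 [423.2, 220.7, 33.9, 40.9]
top 0.35 [178.4, 303.6, 18.9, 34.1]
scene [(0.9, [183.7, 282.8, 28.5, 62.9])] [[93.5, 231.2, 131.2, 163.0]]
[[261.1, 229.0, 24.3, 42.5]]
carton in bin model (143, 281, 54, 57)
0 [236. 232. 236.]
0.05 [ 82. 154. 141.]
0.1 [ 27. 157. 137.]
0.2 [ 26. 157. 136.]
top [(0.92, [139.2, 174.5, 48.4, 49.3])] [[74.0, 114.5, 135.2, 134.4]]
[]
carton in bin model (130, 166, 51, 48)
0 [180. 175. 178.]
0.05 [ 91. 140. 127.]
0.1 [ 71. 158. 138.]
0.2 [ 71. 159. 139.]
```

Run:
```python
from h import *
C={n:read_camera(n) for n in("scene","top")}
R=[.632,.338,.737]
for n in C:
    im=C[n]["pixels"].astype(int); o=((im[:,:,0]-im[:,:,2]>45)).astype(np.uint8)
    for y in(-.084,0,.084):
        for f in(-.018,-.011):
            print(n,y,f,proj(C[n],place(R,[[f,y-.023,.13],[f,y+.023,.13],[0,y,.13]])).round(1).tolist())
        u=proj(C[n],place(R,[[-.008,y,.125]]))[0].astype(int); w=o[u[1]-16:u[1]+17,u[0]-16:u[0]+17]
        k=np.argwhere(w); print("orange",len(k),(k.mean(0)[::-1]-16+u).round(1),(k.mean(0)[::-1]-16).round(1), "ext",k.min(0)[::-1]-16+u,k.max(0)[::-1]-16+u)
```

```text
scene -0.084 -0.018 [[200.5, 249.3], [194.6, 267.5], [188.2, 257.8]]
scene -0.084 -0.011 [[196.9, 249.1], [190.9, 267.3], [188.2, 257.8]]
orange 165 [190.  260.2] [-2.   1.2] ext [181 250] [197 275]
scene 0 -0.018 [[189.4, 283.5], [182.7, 304.1], [176.1, 293.0]]
scene 0 -0.011 [[185.6, 283.2], [178.7, 303.8], [176.1, 293.0]]
orange 249 [178.5 295.4] [-2.5  1.4] ext [167 278] [193 310]
scene 0.084 -0.018 [[176.8, 322.2], [169.1, 345.8], [162.3, 333.1]]
scene 0.084 -0.011 [[172.7, 322.0], [164.9, 345.5], [162.3, 333.1]]
orange 292 [163.7 336.5] [-3.3  1.5] ext [152 322] [174 351]
top -0.084 -0.018 [[200.3, 164.2], [183.2, 178.2], [186.3, 165.1]]
top -0.084 -0.011 [[198.2, 161.8], [181.1, 175.8], [186.3, 165.1]]
orange 128 [186.1 165.3] [-2.9 -2.7] ext [176 156] [196 174]
top 0 -0.018 [[169.0, 189.9], [151.6, 204.2], [154.9, 190.8]]
top 0 -0.011 [[166.9, 187.5], [149.5, 201.7], [154.9, 190.8]]
orange 176 [156.1 191.7] [-1.9 -2.3] ext [144 181] [168 203]
top 0.084 -0.018 [[137.0, 216.1], [119.2, 230.8], [122.7, 217.1]]
top 0.084 -0.011 [[134.9, 213.7], [117.1, 228.3], [122.7, 217.1]]
orange 149 [123.  216.9] [-3.  -3.1] ext [111 207] [134 227]
```

```bash
python3 -c "
from workcell import *
print(finish_job())"
```

```text
the job is handed in; nothing more can be done
None
```

The full carton (the second of the three, about 0.53 kg by lift) is set down in the middle bin, that bin is pushed shut, and the job is handed in at about 27 s. The hand-in returned no verdict. I lifted only the first (light) and second cartons; the first is back on its spot and the third was never touched.

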